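# Unclamp a motor capacitor and hold its terminals up to the inspection camera

### The job

Turn the two clamp knobs of the cradle anticlockwise to their stops, first the one at the capacitor's terminal end and then the one at its plain end. Lift the capacitor out and finish holding it still in the air in front of the inspection camera, its terminals facing the lens, centred on the lens's sloping line of sight and in line with it, with the terminal tips about 8 cm from the lens. Keep hold of it at the end, leave the clamps open, touch nothing of the camera and leave the spool, the roller and the screwdriver where they are.

Things in the scene. Friction and masses are not known exactly. Their poses are not given: they have to be found in the camera images.
- cradle: Fixed aluminium plate 172 x 72 x 8 mm with two grey V saddles (x = +-28 mm, 24 mm high) in which the capacitor lies along x, end stops 25 mm high at x = +-44 mm and a clamp pillar at x = +62 mm (terminal end) and x = -62 mm (plain end). Origin: centre of the underside, on the worktop; z up; x towards the capacitor's terminals, roughly away from the robot.
- terminal_clamp (a joint): Angle (rad) of the clamp at the terminal end. At 0 its steel tongue (14 mm wide, 36 mm long from the pivot, 60 to 66 mm above the worktop) lies over the capacitor, its grip bar along the cradle's x axis; grows anticlockwise seen from above to the stop at 1.4, tongue clear. The bar lies along the cradle's x axis turned by this angle. Friction 0.05 N m: stays where left.
- base_clamp (a joint): Angle of the like clamp at the plain end (cradle x = -62 mm), same meaning, same sense of turning, stop at 1.4.
- terminal_clamp_grip (a point): Point on the terminal-end clamp's vertical pivot axis, 86 mm above the worktop. The grip bar round it is black plastic, 40 mm long, 10 mm thick, 66 to 88 mm above the worktop, in line with the tongue; a round boss 16 mm across in its middle is looks only (fingers close on the 10 mm bar). The steel below ends at 68 mm.
- base_clamp_grip (a point): The same point of the plain-end clamp.
- capacitor: Motor run capacitor: silvery cylinder, 42 mm diameter, 80 mm long, 0.1 to 0.2 kg, with two blade terminals 10 mm long on one end. Origin: centre of the plain end; z axis: along the can to the terminals, level at the start. Lies loose in the cradle, axis 36 mm above the worktop; grip it across its diameter at its middle (z = 40 mm).
- terminal_tips (a point): Point on the capacitor's axis between the tips of the two terminals, 89 mm from the plain end.
- camera_stand: Fixed stand of the inspection camera: round dark foot 100 mm across, steel rod 332 mm high standing at x = +205 mm, camera on top reaching towards the robot. Origin: a bare point on the worktop in front of the stand, 200 mm below the place where the capacitor's middle belongs; z up.
- camera_head: Camera on the stand: aluminium box 55 x 46 x 44 mm with a black lens barrel 34 mm across, looking towards the robot and 30 degrees downward. Origin: centre of the lens's front face, 265 mm above the worktop. It looks along its own -x axis; its x axis points back into the camera, rising 30 degrees; y is level.
- solder_spool: Bystander: spool of solder with pale flanges, 50 mm across, 36 mm high, standing on the worktop. Origin: centre of its underside.
- drum_roller: Bystander: black rubber roller, 63 mm across, 32 mm high, lying flat. Origin: centre of its underside.
- orange_stubby: Bystander: stubby screwdriver with an orange-brown handle, 144 x 32 x 32 mm, lying down. Origin: under its middle, x along it.
Mind the look-alikes: they are no part of the job. What is meant by the capacitor is not blue or purple, and is the smaller of those in its own colour.

How it is judged:
By the outcome, as a careful person would: the job done as asked, in the order asked, and still so for the second after the job is handed in, while the arm keeps its last pose, push and grip.
It also fails if it takes over 58 s, if anything falls off the work surface, if the arm or the gripper's body presses on something with over 40 N, if the wrist force passes 120 N, or if a joint passes its speed limit or range.

### The arm

A 6-joint arm with a two-finger parallel gripper is mounted at the origin on a cart in front of the work surface, level with it; the furniture and walls round the work are solid. World frame = base frame: x ahead of the robot, y to its left, z up, the work surface at z = 0. Lengths are in mm, angles in rad, forces in N, time in s.
With the tool pointing down it reaches from about 400 to 925 mm from the base axis. Payload 12.5 kg.
Tool frame: the origin (TCP) lies midway between the tips of the shut fingers; the grasp point (between the pads) lies 19 mm behind it (env.pinch_z is the z of the grasp point in the tool frame, in mm); z points along the fingers, y is the line along which they close (so a half turn about z gives the same grasp; the last joint's range is limited). The gripper opens to 95 mm and grips with 3 to 60 N. Pads are 20 mm wide; open, the fingers measure 119 mm over their backs; the gripper's body (75 mm by 180 mm) begins 59 mm behind the grasp point.
Start: joints at [-1.294, 0.491, 1.559, -0, 1.092, -0.106], TCP at [233.473, -579.773, 214.661] pointing down, gripper open.
Joint ranges: [-3.1, 3.1], [-0.84, 2.19], [0.05, 2.79], [-1.13, 4.28], [0.06, 2.93], [-2.69, 2.69]. Speed limits (rad/s): [2.22, 2.22, 2.79, 3.14, 3.14, 3.14].

### API

Orientations are given as [roll, pitch, yaw] about the fixed x, y, z axes, in that order (R = Rz(yaw) Ry(pitch) Rx(roll)).
In Python, from cell import env, eyes gives the robot as it stands.
- The arm moves only by the shell command python3 -m inch 'ROWS'. ROWS is JSON, a list of rows, each a list of 3 entries, a list of its own where there are three numbers: the shift along the tool's x, y, z in units of 60 mm (1.0 is 60 mm), then the turn about the tool's z in units of 5 degrees (1.0 is 5 degrees), then the closure, from -1 (fully open) to 1 (shut). In form: [[[tx, ty, tz], turn, claw], ...]. A call has exactly 10 rows; each row shifts and turns the commanded pose from where the row before left it, along the tool's axes as they then stand; what a row does not reach is not made up. A row lasts 1/8 s, in which the tool goes at most 62.5 mm and 10.7 degrees, less where a joint would pass 70% of its speed; a pose out of reach is approached as far as the arm can. A call is refused whole if a number of a shift passes 1 or a number of a turn 1, either way. A call with a gripper value outside its range is refused whole. The fingers move at their own pace and stop on an object; the grip force is fixed at half the most. Time passes only in rows, so rows that do not move let the fingers close, or fill a call up. It gives the time, the measured TCP pose, the force, the opening and the grip force at its end, in the units of the state.
- env.state(): the state, without advancing time (a new reading comes with each control period).
- eyes.read_camera(name): name is "scene" or "top"; returns a dict with "pixels" (384x512x3 uint8, red, green, blue), "fx", "fy", "cx", "cy" (pixels), "extrinsics" (4x4, takes a point from world to camera coordinates). Camera axes: x right, y down, z forward; pixel columns grow to the right and rows downward; lengths in mm; the calibration is good to about 2 mm. A picture is of the moment at which its call begins. There is no depth.
- env.job_done(): hands the job in; it is judged then, once.
Trained networks look in a picture, given as the dict that the camera call returned (one of the last four; its "shot" number tells which), for a name from the list of things; names that differ only in an ending like _2 or _b are one class to them, and where a whole thing is asked for, a point or a joint stands for the part that bears it (a point fixed in the world has none). Each returns a list of dicts, best first, with "score" (0 to 1); they miss things now and then, are a little off and sometimes report something else, mostly with a low value. They report only what shows in the picture. A call takes as long as a camera call. They do not tell look-alikes from the thing itself.
- eyes.boxes_of(name, picture): "centre" ([row, column] in pixels, amid what is visible of it).
- eyes.cut_out(name, picture): "mask" (384x512 bool, what is visible of it) and "centre" ([row, column] in pixels, amid what is visible of it).
- eyes.spot_point(name, picture): "centre" ([row, column] in pixels: a listed point, or the origin of a listed thing).
The state is a dict: "t": time; "joints": joint angles; "qvel": joint speeds; "tau": joint torques, N m; "eef_pos": TCP position; "tcp_rot": TCP orientation; "ft_force": force on the tool from outside, world axes, zero at the start; "moment": the same for the moment, N m; "opening": opening from 0.0 (shut) to 1.0 (fully open); "grip_force": force on a finger pad.
Only numpy, scipy, OpenCV 4.12 (cv2) and the standard library are available. Lean on these libraries where they do the work, as an engineer would, in place of code of your own. Each camera call takes 0.05 s, during which the arm holds its last target. There are 200 camera calls.

## Working session

There is one attempt and no reset: what is moved stays moved. The work goes in short steps, Python scripts to look and compute and a shell command to move; the robot and the scene stay as the last step left them, time stands still between calls to the robot, and variables do not carry over. Pictures are saved under pics/ and viewed, at most 10 in all, crops included, and the job is handed in when it is done.

```bash
mkdir -p pics; ls; cat > h.py <<'E'
import numpy as np, cv2
from cell import env, eyes
from scipy.spatial.transform import Rotation as R
def ray(p,rc):
    E=np.array(p["extrinsics"]);d=np.array([(rc[1]-p["cx"])/p["fx"],(rc[0]-p["cy"])/p["fy"],1.])
    Rm=E[:3,:3];o=-Rm.T@E[:3,3];d=Rm.T@d;return o,d/np.linalg.norm(d)
def atz(p,rc,z):
    o,d=ray(p,rc);return o+d*(z-o[2])/d[2]
def tri(a,ra,b,rb):
    o1,d1=ray(a,ra);o2,d2=ray(b,rb);s=np.linalg.lstsq(np.c_[d1,-d2],o2-o1,rcond=None)[0]
    p,q=o1+d1*s[0],o2+d2*s[1];return (p+q)/2,np.linalg.norm(p-q)
def proj(p,X):
    c=np.array(p["extrinsics"])@np.r_[X,1];return np.array([p["fy"]*c[1]/c[2]+p["cy"],p["fx"]*c[0]/c[2]+p["cx"]])
E
python3 - <<'E'
from h import *
np.set_printoptions(precision=1,suppress=True)
P={n:eyes.read_camera(n) for n in("scene","top")}
for n,p in P.items():
    cv2.imwrite(f"pics/{n}0.png",cv2.cvtColor(p["pixels"],cv2.COLOR_RGB2BGR));print(n,ray(p,(192,256)))
    for o in "cradle capacitor terminal_tips terminal_clamp_grip base_clamp_grip camera_stand camera_head solder_spool drum_roller orange_stubby".split():
        print(o,[(np.array(d["centre"]),round(d["score"],2)) for d in eyes.spot_point(o,p)][:5])
print(env.state())
E
```

```text
pics
scene (array([-63. , 723.9, 876.1]), array([ 0.5, -0.7, -0.6]))
cradle [(array([208. , 274.7]), 0.93), (array([243.5, 274.8]), 0.71), (array([246.7, 301. ]), 0.38)]
capacitor [(array([254. , 233.4]), 0.74), (array([207.5, 290.4]), 0.66), (array([196.7, 318.6]), 0.57), (array([178.4, 266.3]), 0.57)]
terminal_tips [(array([199.9, 259.7]), 0.88), (array([168.4, 232.4]), 0.88), (array([248.3, 255.7]), 0.74), (array([175.5, 302.4]), 0.73)]
terminal_clamp_grip [(array([187. , 259.9]), 0.7), (array([205.6, 290.9]), 0.47)]
base_clamp_grip [(array([189.1, 299.4]), 0.66)]
camera_stand []
camera_head [(array([173.9, 178.3]), 0.72)]
solder_spool [(array([244.4, 275.8]), 0.76), (array([245.6, 302.6]), 0.55)]
drum_roller [(array([228.4, 235.6]), 0.73)]
orange_stubby [(array([244.8, 303. ]), 0.66)]
top (array([ 360.9, -150.6, 1299.9]), array([ 0.1, -0. , -1. ]))
cradle [(array([194. , 291.8]), 0.62)]
capacitor [(array([218.7, 342.1]), 0.98), (array([203.9, 201.9]), 0.88), (array([152.2, 337.1]), 0.56)]
terminal_tips [(array([183.4, 362.9]), 0.97), (array([207.2, 234.5]), 0.77), (array([111.3, 324.7]), 0.62), (array([178.4, 290.2]), 0.59)]
terminal_clamp_grip [(array([171.4, 290.8]), 0.51)]
base_clamp_grip [(array([214. , 300.7]), 0.44)]
camera_stand []
camera_head [(array([131.3, 180.3]), 0.81)]
solder_spool [(array([220.2, 255.5]), 0.58)]
drum_roller [(array([169.8, 250.8]), 0.56)]
orange_stubby [(array([241.9, 260.3]), 0.86)]
{'t': 1.1, 'joints': array([-1.3,  0.5,  1.6, -0. ,  1.1, -0.1]), 'qvel': array([-0.,  0., -0.,  0., -0.,  0.]), 'tau': array([  0. , -61.2, -25.8,   0.1,   0. ,  -0. ]), 'eef_pos': array([ 233.5, -579.8,  214.7]), 'tcp_rot': array([3.1, 0. , 0.4]), 'ft_force': array([ 0.2,  0.5, -0.1]), 'moment': array([ 0.,  0., -0.]), 'grip_force': 0.0, 'opening': 1.001224053428954}
```

```bash
python3 - <<'E'
from h import *
np.set_printoptions(precision=1,suppress=True)
for n,(a,b,c,d) in {"scene":(130,280,150,350),"top":(90,260,160,380)}.items():
    i=cv2.imread(f"pics/{n}0.png")[a:b,c:d];s=3.5
    cv2.imwrite(f"pics/{n}0c.png",cv2.resize(i,None,fx=s,fy=s,interpolation=cv2.INTER_CUBIC))
a,b=eyes.read_camera("scene"),eyes.read_camera("top")
for nm,u,v in [("tgrip",(187,259.9),(171.4,290.8)),("bgrip",(189.1,299.4),(214,300.7)),("cradle",(208,274.7),(194,291.8)),("tips",(199.9,259.7),(178.4,290.2)),("head",(173.9,178.3),(131.3,180.3))]:
    print(nm,*tri(a,u,b,v))
E
```

```text
tgrip [ 563.4 -254.3   85.8] 2.907366844094993
bgrip [ 439.4 -277.8  109.9] 1.337447777361483
cradle [ 508.8 -260.2   21.5] 7.932856083453696
tips [ 556.1 -253.1   38.6] 15.580411227260926
head [633.3  25.9 262.4] 1.901846089017607
```

View pics/scene0c.png

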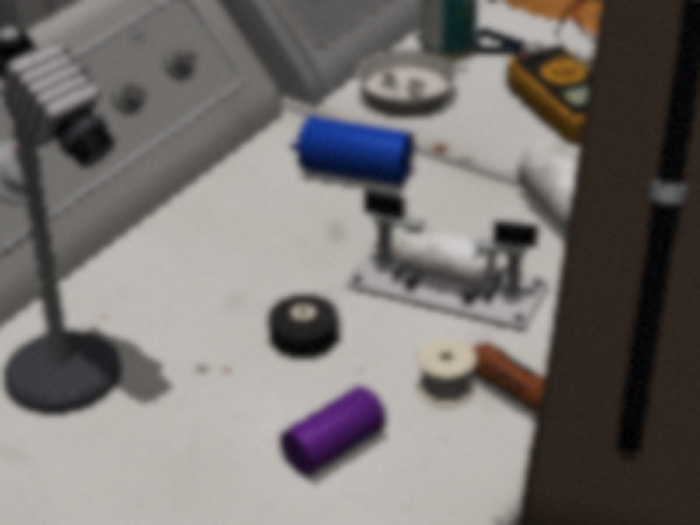

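View pics/top0c.png

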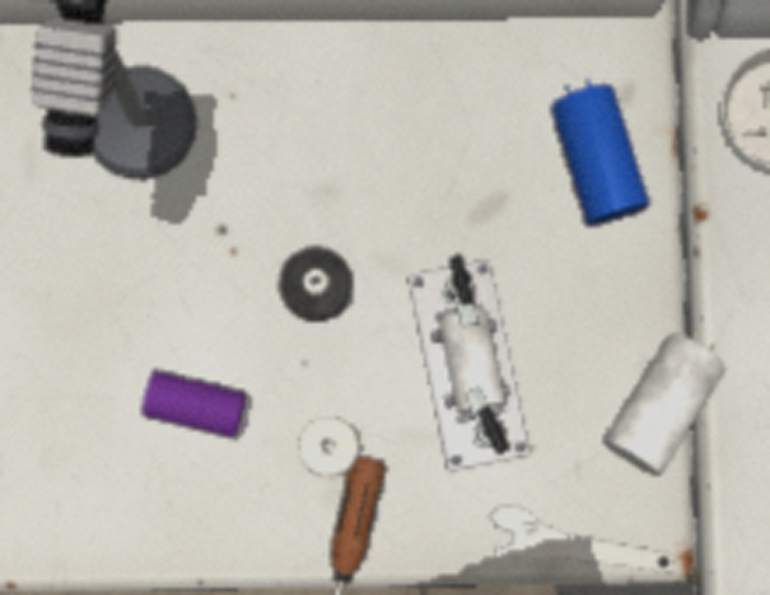

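The scene crop shows the silvery cylinder in the cradle, with black grip bars near scene px (188,260) and (197,297) and the inspection camera at the left with its lens near (169,174). In the top crop the bars are near (169,292) and (213,301), the stand foot is near (125,200), and both bars are already turned slightly anticlockwise. Next I'll refine these with masks.

```bash
python3 - <<'E'
from h import *
np.set_printoptions(precision=2,suppress=True)
print(env.state()["tcp_rot"], env.pinch_z)
a,b=eyes.read_camera("scene"),eyes.read_camera("top")
def dark(p,r,c,h,w,th=60):
    g=p["pixels"].max(2);m=np.zeros(g.shape,bool);m[r-h:r+h,c-w:c+w]=g[r-h:r+h,c-w:c+w]<th;
    n,l,s,ce=cv2.connectedComponentsWithStats(m.astype(np.uint8));k=1+np.argmax(s[1:,4]);return l==k
C={}
for nm,s,t in [("term",(188,260),(169,292)),("base",(197,297),(213,301))]:
    ms,mt=dark(a,*s,7,9),dark(b,*t,11,8)
    us,ut=np.argwhere(ms).mean(0),np.argwhere(mt).mean(0)
    X,e=tri(a,us,b,ut);w=np.array([atz(b,q,82)[:2] for q in np.argwhere(mt)])
    ev,V=np.linalg.eigh(np.cov(w.T));v=V[:,1]*np.sign(V[0,1])
    print(nm,ms.sum(),mt.sum(),us,ut,X,e,"top@82",atz(b,ut,82),"ang",np.degrees(np.arctan2(v[1],v[0])),np.sqrt(12*ev));C[nm]=atz(b,ut,80)[:2]
d=C["term"]-C["base"];print("pivot dist",np.linalg.norm(d),"axis",np.degrees(np.arctan2(d[1],d[0])),"mid",(C["term"]+C["base"])/2)
for o,z in [("cradle",8),("capacitor",45),("camera_stand",10),("camera_head",280)]:
    for n,p in(("s",a),("t",b)):
        for r in eyes.cut_out(o,p)[:4]:
            m=r["mask"];q=np.argwhere(m);w=np.array([atz(p,x,z)[:2] for x in q],np.float32)
            print(o,n,round(r["score"],2),m.sum(),np.array(r["centre"]),cv2.minAreaRect(w))
# stand foot top-view: dark round
E
```

```text
[ 3.14 -0.    0.38] -18.8
term 59 34 [187.97 259.56] [169.97 291.59] [ 567.85 -257.63   78.69] 1.149845295469315 top@82 [ 566.78 -257.61   82.  ] ang 14.429294679142032 [ 8.95 31.45]
base 61 32 [196.84 296.75] [212.59 300.78] [ 446.95 -281.02   76.33] 1.6262150751235596 top@82 [ 445.83 -280.78   82.  ] ang 22.568571891413356 [ 9.38 31.33]
pivot dist 123.34794910951639 axis 10.841710281466382 mid [ 506.54 -269.39]
cradle s 0.71 915 [210.1 282.6] ((530.693115234375, -299.9463806152344), (210.84324645996094, 159.10427856445312), 11.327099800109863)
cradle t 0.8 1086 [197.9 290.1] ((511.1713562011719, -267.474853515625), (179.71615600585938, 72.87216186523438), 10.547648429870605)
capacitor s 0.79 408 [251.  243.8] ((461.0123291015625, -16.681049346923828), (102.57884216308594, 48.158653259277344), 76.2997055053711)
capacitor s 0.76 535 [173.9 254.1] ((668.9035034179688, -361.3495178222656), (131.89219665527344, 103.9262924194336), 13.6499662399292)
capacitor s 0.57 323 [203.7 281.3] ((504.1658020019531, -259.0755615234375), (94.00570678710938, 65.52883911132812), 9.59483814239502)
capac
[... 666 characters left out ...]
900879)
camera_stand s 0.58 2001 [179.2 163.7] ((920.1989135742188, -194.96075439453125), (143.6536102294922, 696.7222900390625), 48.31739044189453)
camera_stand t 0.97 1747 [115.9 186.2] ((764.2738037109375, 37.541358947753906), (188.9386749267578, 137.387939453125), 6.040494918823242)
camera_head s 0.95 707 [156.9 165.7] ((683.109130859375, 9.596099853515625), (68.12620544433594, 179.7604217529297), 63.12303161621094)
camera_head t 0.91 766 [113.6 178.5] ((669.74658203125, 25.72003936767578), (56.029022216796875, 96.70648956298828), 82.43927001953125)
camera_head t 0.74 86 [210.  300.7] ((437.51556396484375, -254.14443969726562), (41.78878402709961, 13.688325881958008), 25.316652297973633)
```

```bash
cat >> h.py <<'E'
def go(X,yawdeg=None):
    s=env.state();Rm=R.from_euler("xyz",s["tcp_rot"]).as_matrix()
    y=np.degrees(s["tcp_rot"][2]);d=Rm.T@(np.array(X)-s["eef_pos"])/60
    print("t",round(s["t"],2),"pos",s["eef_pos"].round(1),"yaw",y.round(2),"units",d.round(3),"turn",None if yawdeg is None else round((y-yawdeg)/5,3),"F",s["ft_force"].round(1),"open",round(s["opening"],3),"grip",round(s["grip_force"],1),"j6",s["joints"][5].round(2))
E
python3 -c "
from h import *
go([567.3,-257.5,110],14.4)"
```

```text
t 1.7 pos [ 233.4 -579.8  214.7] yaw 21.93 units [ 7.168 -2.904  1.744] turn 1.507 F [ 0.4 -0.2  1.2] open 1.0 grip 0.0 j6 -0.11
```

```bash
python3 -m inch '[[[0.896,-0.363,0],0,-1],[[0.896,-0.363,0],0,-1],[[0.896,-0.363,0],0,-1],[[0.896,-0.363,0],0,-1],[[0.896,-0.363,0],0,-1],[[0.896,-0.363,0],0,-1],[[0.896,-0.363,0],0,-1],[[0.896,-0.363,0],0,-1],[[0,0,0.8],0.75,0],[[0,0,0.8],0.75,0]]'; python3 -c "
from h import *
go([567.3,-257.5,70],14.4)"
```

```text
t: 2.95
eef_pos: [568.0, -256.7, 117.8]
tcp_rot: [3.14, -0.001, 0.251]
ft_force: [0.5, -0.7, -1.1]
opening: 0.845
grip_force: 0.0
t 2.95 pos [ 568.  -256.7  117.8] yaw 14.4 units [-0.016  0.009  0.797] turn 0.001 F [ 0.5 -0.7 -1.1] open 0.845 grip 0.0 j6 0.79
```

```bash
python3 -m inch '[[[-0.015,0.01,0.4],0,0.2],[[0,0,0.4],0,0.2],[[0,0,0],0,0.2],[[0,0,0],0,1],[[0,0,0],0,1],[[0,0,0],0,1],[[0,0,0],0,1],[[0,0,0],0,1],[[0,0,0],0,1],[[0,0,0],0,1]]'; python3 -c "
from h import *
go([567.3,-257.5,70],14.4);print(env.state()['moment'])"
```

```text
t: 4.2
eef_pos: [567.1, -259.2, 71.2]
tcp_rot: [3.14, -0.001, 0.252]
ft_force: [-0.1, -5.4, 1.0]
opening: 0.101
grip_force: 30.0
t 4.2 pos [ 567.1 -259.2   71.2] yaw 14.43 units [ 0.01  -0.027  0.019] turn 0.005 F [-0.1 -5.4  1. ] open 0.101 grip 30.0 j6 0.79
[-0.88212023 -0.03316082 -0.03358761]
```

```bash
python3 -m inch '[[[0,0.035,0],-0.5,1],[[0,0,0],-1,1],[[0,0,0],-1,1],[[0,0,0],-1,1],[[0,0,0],-1,1],[[0,0,0],-1,1],[[0,0,0],-1,1],[[0,0,0],-1,1],[[0,0,0],-1,1],[[0,0,0],-1,1]]'; python3 -c "
from h import *
go([567.3,-259.5,70],91);print(env.state()['moment'])"
```

```text
t: 5.45
eef_pos: [568.5, -261.2, 71.2]
tcp_rot: [3.138, 0.0, 1.083]
ft_force: [6.0, -3.9, -2.3]
opening: 0.105
grip_force: 30.0
t 5.45 pos [ 568.5 -261.2   71.2] yaw 62.08 units [ 0.015 -0.03   0.019] turn -5.784 F [ 6.  -3.9 -2.3] open 0.105 grip 30.0 j6 -0.05
[-0.67771623 -1.11054008 -0.09129496]
```

```bash
python3 -m inch '[[[0,0.03,0],-1,1],[[0,0,0],-1,1],[[0,0,0],-1,1],[[0,0,0],-1,1],[[0,0,0],-1,1],[[0,0,0],-1,1],[[0,0,0],-0.5,1],[[0,0,0],-0.3,1],[[0,0,0],0,1],[[0,0,0],0,1]]'; python3 -c "
from h import *
go([567.3,-259.5,70],91);print(env.state()['moment'])"
```

```text
t: 6.7
eef_pos: [569.9, -261.5, 71.2]
tcp_rot: [3.139, 0.001, 1.673]
ft_force: [5.1, -0.6, 0.6]
opening: 0.111
grip_force: 31.8
t 6.7 pos [ 569.9 -261.5   71.2] yaw 95.83 units [ 0.038 -0.04   0.02 ] turn 0.966 F [ 5.1 -0.6  0.6] open 0.111 grip 31.8 j6 -0.64
[-0.23702674 -0.99433184 -0.74006057]
```

```bash
python3 -m inch '[[[0,0,0],0,0.2],[[0,0,0],0,0.2],[[0,0,0],0,0.2],[[0,0,0],0,0.2],[[0,0,-0.4],0,0.2],[[0,0,-0.4],0,0.2],[[-0.05,-0.7,0],0,0.2],[[-0.05,-0.7,0],0,0.2],[[-0.06,-0.64,0],0,0.2],[[0,0,0],1,0.2]]'; python3 -m inch '[[[0,0,0],1,0.2],[[0,0,0],1,0.2],[[0,0,0],1,0.2],[[0,0,0],1,0.2],[[0,0,0],1,0.2],[[0,0,0],1,0.2],[[0,0,0],1,0.2],[[0,0,0],1,0.2],[[0,0,0],1,0.2],[[0,0,0],1,0.2]]'; python3 - <<'E'
from h import *
go([449,-283,70],22.6)
for n,(a,b,c,d) in {"scene":(170,230,230,330),"top":(150,235,255,345)}.items():
    p=eyes.read_camera(n);i=p["pixels"][a:b,c:d,::-1];cv2.imwrite(f"pics/{n}1.png",cv2.resize(i,None,fx=6,fy=6,interpolation=cv2.INTER_CUBIC))
E
```

```text
t: 7.95
eef_pos: [445.9, -283.6, 118.9]
tcp_rot: [-3.141, -0.0, 1.584]
ft_force: [0.1, 0.8, -0.4]
opening: 0.4
grip_force: 0.0
t: 9.2
eef_pos: [447.9, -283.4, 118.7]
tcp_rot: [3.142, 0.0, 0.712]
ft_force: [-0.1, -0.2, -0.4]
opening: 0.396
grip_force: 0.0
t 9.2 pos [ 447.9 -283.4  118.7] yaw 40.77 units [0.017 0.007 0.811] turn 3.634 F [-0.1 -0.2 -0.4] open 0.396 grip 0.0 j6 0.17
```

View pics/scene1.png

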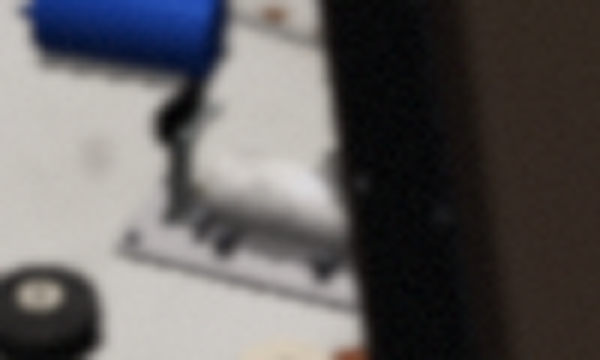

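The terminal-end bar at scene px (189,260) now lies crosswise, so that clamp is open. Next is the base clamp.

```bash
python3 -m inch '[[[0.017,0.007,0],1,0.2],[[0,0,0],1,0.2],[[0,0,0],1,0.2],[[0,0,0.3],0.63,0.2],[[0,0,0.3],0,0.2],[[0,0,0.2],0,0.2],[[0,0,0],0,1],[[0,0,0],0,1],[[0,0,0],0,1],[[0,0,0],0,1]]'; python3 -c "
from h import *
go([449,-283,70],22.6);print(env.state()['moment'])"
```

```text
t: 10.55
eef_pos: [448.3, -281.3, 71.2]
tcp_rot: [-3.138, 0.0, 0.397]
ft_force: [-0.5, 11.6, 8.5]
opening: 0.104
grip_force: 30.0
t 10.55 pos [ 448.3 -281.3   71.2] yaw 22.77 units [-0.001  0.031  0.019] turn 0.035 F [-0.5 11.6  8.5] open 0.104 grip 30.0 j6 0.49
[2.24324613 0.11503182 0.07018057]
```

```bash
python3 -m inch '[[[0,-0.05,0],0,1],[[0,0,0],-1,1],[[0,0,0],-1,1],[[0,0,0],-1,1],[[0,0,0],-1,1],[[0,0,0],-1,1],[[0,0,0],-1,1],[[0,0,0],-1,1],[[0,0,0],-1,1],[[0,0,0],-1,1]]'; python3 -c "
from h import *
go([448.5,-280.5,70],91);print(env.state()['moment'])"
```

```text
t: 11.8
eef_pos: [448.2, -280.8, 71.2]
tcp_rot: [3.14, 0.001, 1.186]
ft_force: [-0.4, -2.3, 1.7]
opening: 0.099
grip_force: 30.0
t 11.8 pos [ 448.2 -280.8   71.2] yaw 67.95 units [0.007 0.003 0.02 ] turn -4.61 F [-0.4 -2.3  1.7] open 0.099 grip 30.0 j6 -0.3
[-0.41086263  0.05977461 -0.06349998]
```

```bash
python3 -m inch '[[[0,0,0],-1,1],[[0,0,0],-1,1],[[0,0,0],-1,1],[[0,0,0],-1,1],[[0,0,0],-1,1],[[0,0,0],-0.6,1],[[0,0,0],0,1],[[0,0,0],0,1],[[0,0,0],0,1],[[0,0,0],0,1]]'; python3 -c "
from h import *
go([509,-270,120],10.8);print(env.state()['moment'])"
```

```text
t: 13.05
eef_pos: [448.1, -280.6, 71.1]
tcp_rot: [3.141, 0.001, 1.67]
ft_force: [-2.2, -1.5, 5.7]
opening: 0.109
grip_force: 31.1
t 13.05 pos [ 448.1 -280.6   71.1] yaw 95.68 units [ 0.075  1.029 -0.814] turn 16.975 F [-2.2 -1.5  5.7] open 0.109 grip 31.1 j6 -0.78
[-0.30206884  0.25460506 -0.67722458]
```

```bash
python3 -m inch '[[[0,0,0],0,0.2],[[0,0,0],0,0.2],[[0,0,0],0,0.2],[[0,0,0],0,0.2],[[0,0,-0.4],0,0.2],[[0,0,-0.4],0,0.2],[[0.04,0.5,0],0,-0.3],[[0.04,0.53,0],0,-0.8],[[0,0,0],1,-1],[[0,0,0],1,-1]]'; python3 -m inch '[[[0,0,0],1,-1],[[0,0,0],1,-1],[[0,0,0],1,-1],[[0,0,0],1,-1],[[0,0,0],1,-1],[[0,0,0],1,-1],[[0,0,0],1,-1],[[0,0,0],1,-1],[[0,0,0],1,-1],[[0,0,0],1,-1]]';  python3 -m inch '[[[0,0,-0.4],1,-1],[[0,0,0],1,-1],[[0,0,0],1,-1],[[0,0,0],1,-1],[[0,0,0],1,-1],[[0,0,0],0,-1],[[0,0,0],0,-1],[[0,0,0],0,-1],[[0,0,0],0,-1],[[0,0,0],0,-1]]';python3 - <<'E'
from h import *
go([509,-270.5,17],10.3)
p=eyes.read_camera("scene");cv2.imwrite("pics/scene2.png",cv2.resize(p["pixels"][150:230,220:330,::-1],None,fx=6,fy=6,interpolation=cv2.INTER_CUBIC))
q=eyes.read_camera("top")
for n,x in(("s",p),("t",q)):
  for o in("terminal_clamp_grip","base_clamp_grip","terminal_tips"): print(n,o,[(np.array(d["centre"]).round(1),round(d["score"],2)) for d in eyes.spot_point(o,x)[:4]])
E
```

```text
t: 14.3
eef_pos: [509.1, -269.0, 118.4]
tcp_rot: [-3.141, -0.0, 1.495]
ft_force: [0.9, -1.0, 0.2]
opening: 0.761
grip_force: 0.0
t: 15.55
eef_pos: [508.8, -269.2, 118.5]
tcp_rot: [-3.141, 0.0, 0.622]
ft_force: [0.4, -0.0, -0.4]
opening: 0.999
grip_force: 0.0
t: 16.8
eef_pos: [508.9, -269.3, 142.6]
tcp_rot: [3.142, -0.0, 0.188]
ft_force: [-0.3, 0.1, -0.5]
opening: 1.002
grip_force: 0.0
t 16.8 pos [ 508.9 -269.3  142.6] yaw 10.8 units [-2.000e-03  2.000e-02  2.094e+00] turn 0.099 F [-0.3  0.1 -0.5] open 1.002 grip 0.0 j6 0.78
s terminal_clamp_grip [(array([188.4, 260.4]), 0.56)]
s base_clamp_grip []
s terminal_tips [(array([172.1, 230.9]), 0.97), (array([200.1, 261.5]), 0.66), (array([243.2, 256.1]), 0.63)]
t terminal_clamp_grip []
t base_clamp_grip []
t terminal_tips [(array([210.4, 232.2]), 0.86), (array([110.8, 323.1]), 0.73), (array([184.8, 361.6]), 0.7)]
```

View pics/scene2.png

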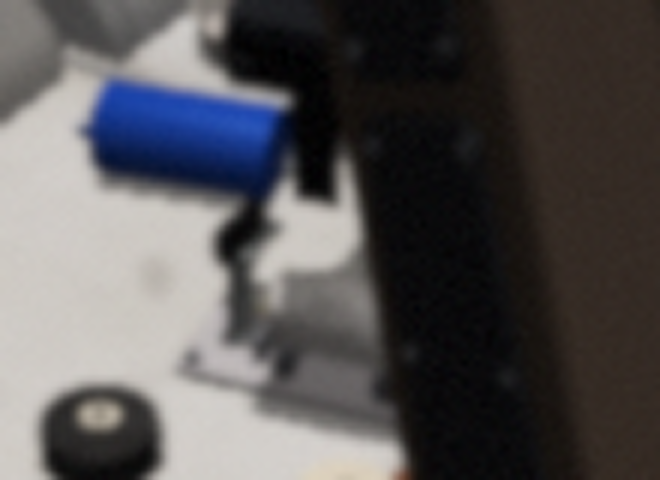

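```bash
python3 -m inch '[[[0,0.02,0.5],0.05,-1],[[0,0,0.5],0,-1],[[0,0,0.5],0,-1],[[0,0,0.4],0,-1],[[0,0,0.18],0,-1],[[0,0,0],0,1],[[0,0,0],0,1],[[0,0,0],0,1],[[0,0,0],0,1],[[0,0,0],0,1]]'; python3 -c "
from h import *
go([509,-270.5,90],10.3);print(env.state()['moment'])"
```

```text
t: 18.45
eef_pos: [509.2, -270.5, 18.1]
tcp_rot: [3.141, -0.0, 0.184]
ft_force: [0.1, 0.2, -0.1]
opening: 0.534
grip_force: 0.0
t 18.45 pos [ 509.2 -270.5   18.1] yaw 10.54 units [-0.003 -0.    -1.198] turn 0.047 F [ 0.1  0.2 -0.1] open 0.534 grip 0.0 j6 0.78
[0.044234   0.00568531 0.01079204]
```

```bash
python3 -m inch '[[[0,0,0],0,1],[[0,0,0],0,1],[[0,0,0],0,1],[[0,0,0],0,1],[[0,0,-0.2],0,1],[[0,0,-0.3],0,1],[[0,0,-0.4],0,1],[[0,0,-0.4],0,1],[[0,0,-0.2],0,1],[[0,0,0],0,1]]'; python3 - <<'E'
from h import *
go([541,-264.7,103],10.3);print(env.state()['moment'])
p=eyes.read_camera("scene");cv2.imwrite("pics/scene3.png",cv2.resize(p["pixels"][140:230,220:330,::-1],None,fx=6,fy=6,interpolation=cv2.INTER_CUBIC))
E
```

```text
t: 19.7
eef_pos: [509.3, -270.6, 108.9]
tcp_rot: [3.14, -0.001, 0.184]
ft_force: [0.2, 0.2, -2.9]
opening: 0.439
grip_force: 30.0
t 19.7 pos [ 509.3 -270.6  108.9] yaw 10.54 units [ 0.537 -0.001  0.099] turn 0.047 F [ 0.2  0.2 -2.9] open 0.439 grip 30.0 j6 0.78
[0.04486186 0.00174729 0.00133101]
```

View pics/scene3.png

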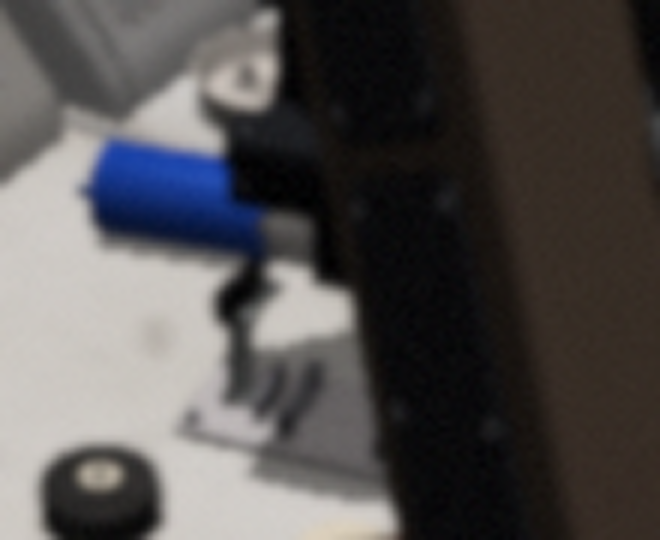

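```bash
python3 -m inch '[[[0.27,0,0],0,1],[[0.27,0,0],0,1],[[0,0,0.15],0,1],[[0,0,0.1],0,1],[[0,0,0],0,1],[[0,0,0.06],0,1],[[0,0,0.06],0,1],[[0,0,0],0,1],[[0,0,0],0,1],[[0,0,0],0,1]]'; python3 -c "
from h import *
go([541,-264.7,80],10.3);print(env.state()['moment'])"
```

```text
t: 21.0
eef_pos: [540.3, -264.8, 86.5]
tcp_rot: [3.141, 0.0, 0.184]
ft_force: [-6.1, -0.5, 8.2]
opening: 0.438
grip_force: 30.0
t 21.0 pos [ 540.3 -264.8   86.5] yaw 10.52 units [0.012 0.    0.108] turn 0.044 F [-6.1 -0.5  8.2] open 0.438 grip 30.0 j6 0.82
[0.10468381 0.86341869 0.00213509]
```

```bash
python3 -m inch '[[[0,0,0.04],0,1],[[0,0,0.04],0,1],[[0,0,0.04],0,1],[[0,0,0],0,1],[[0,0,0],0,1],[[0,0,-0.3],0,1],[[0,0,-0.5],0,1],[[0,0,-0.7],0,1],[[0,0,-0.5],0,1],[[0,0,0],0,1]]'; python3 - <<'E'
from h import *
np.set_printoptions(precision=1,suppress=True)
go([541,-264.7,200],10.3)
a,b=eyes.read_camera("scene"),eyes.read_camera("top")
cv2.imwrite("pics/scene4.png",cv2.resize(a["pixels"][110:230,210:340,::-1],None,fx=5,fy=5,interpolation=cv2.INTER_CUBIC))
for n,x in(("s",a),("t",b)):
  for o in("terminal_tips","capacitor"): print(n,o,[(np.array(d["centre"]).round(1),round(d["score"],2)) for d in eyes.spot_point(o,x)[:4]])
E
```

```text
t: 22.25
eef_pos: [541.7, -265.0, 201.2]
tcp_rot: [3.138, -0.004, 0.184]
ft_force: [0.2, -0.3, -2.5]
opening: 0.434
grip_force: 30.0
t 22.25 pos [ 541.7 -265.   201.2] yaw 10.53 units [-0. -0.  0.] turn 0.046 F [ 0.2 -0.3 -2.5] open 0.434 grip 30.0 j6 0.82
s terminal_tips [(array([243.6, 256. ]), 0.92), (array([243. , 275.1]), 0.69), (array([171.8, 230.2]), 0.65), (array([140.7, 253.5]), 0.64)]
s capacitor [(array([259.2, 231.8]), 0.94), (array([176.6, 269.4]), 0.75), (array([158.3, 284.4]), 0.51)]
t terminal_tips [(array([185.8, 364.3]), 0.96), (array([109.4, 326.4]), 0.78), (array([210.3, 232.8]), 0.55)]
t capacitor [(array([219.9, 341.9]), 0.98), (array([154.1, 334.7]), 0.87), (array([202.8, 201.4]), 0.67)]
```

View pics/scene4.png

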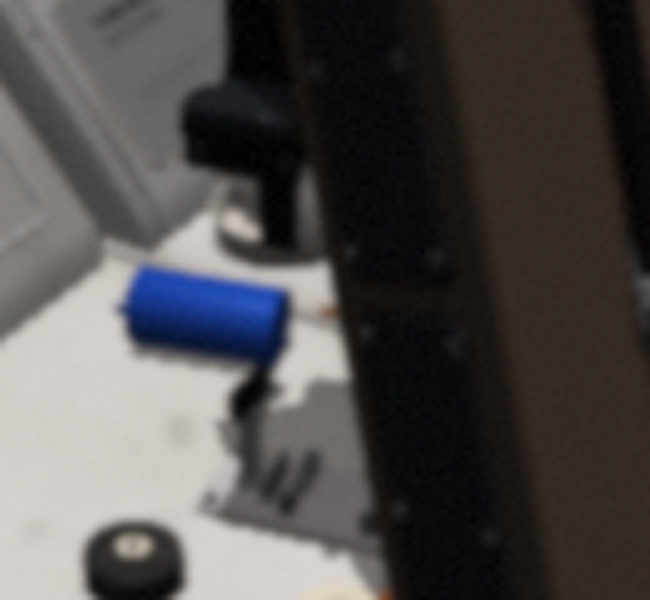

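```bash
python3 - <<'E'
from h import *
np.set_printoptions(precision=1,suppress=True)
a,b=eyes.read_camera("scene"),eyes.read_camera("top")
# foot fit: dark neutral pixels; ground circle r=50
def score(p,c,z,r=50):
    th=np.linspace(0,2*np.pi,60);g=cv2.cvtColor(p["pixels"],cv2.COLOR_RGB2GRAY).astype(np.float32)
    f=lambda rr:np.array([proj(p,[c[0]+rr*np.cos(t),c[1]+rr*np.sin(t),z]) for t in th])
    def s(q):return cv2.remap(g,q[:,1].astype(np.float32)[None],q[:,0].astype(np.float32)[None],1)[0]
    d=s(f(r+5))-s(f(r-5));return np.clip(d,0,60).mean()
f0=atz(b,(124.9,200),5);print("foot eye top",f0,"scene",atz(a,(235,167.9),5))
for n,p in(("top",b),("scene",a)):
    for z in(4,10,14):
        best=max(((score(p,(x,y),z),x,y) for x in np.arange(f0[0]-20,f0[0]+20,1) for y in np.arange(f0[1]-20,f0[1]+20,1)));print(n,z,best)
H=[eyes.spot_point("camera_head",p) for p in(a,b)]
print([[ (np.array(d["centre"]),round(d["score"],2)) for d in h[:2]] for h in H]); print(tri(a,H[0][0]["centre"],b,H[1][0]["centre"]),atz(b,H[1][0]["centre"],265),atz(a,H[0][0]["centre"],265))
i=np.vstack([cv2.resize(p["pixels"][r:r+60,c:c+100,::-1],None,fx=5,fy=5,interpolation=cv2.INTER_CUBIC) for p,r,c in((a,130,130),(b,88,150))]);cv2.imwrite("pics/head.png",i)
E
```

```text
foot eye top [721.2  10.9   5. ] scene [724.2   8.4   5. ]
top 4 (np.float32(48.718212), np.float64(721.2414219645417), np.float64(9.910041523671822))
top 10 (np.float32(48.682358), np.float64(720.2414219645417), np.float64(8.910041523671822))
top 14 (np.float32(48.77165), np.float64(715.2414219645417), np.float64(12.910041523671822))
scene 4 (np.float32(57.79014), np.float64(724.2414219645417), np.float64(8.910041523671822))
scene 10 (np.float32(57.927376), np.float64(719.2414219645417), np.float64(13.910041523671822))
scene 14 (np.float32(57.992332), np.float64(716.2414219645417), np.float64(16.910041523671822))
[[(array([171.5, 175.9]), 0.63)], [(array([132.6, 179.4]), 0.57)]]
(array([631.7,  29.1, 270.7]), np.float64(6.728863447790151)) [630.2  28.1 265. ] [642.   23.3 265. ]
```

View pics/head.png

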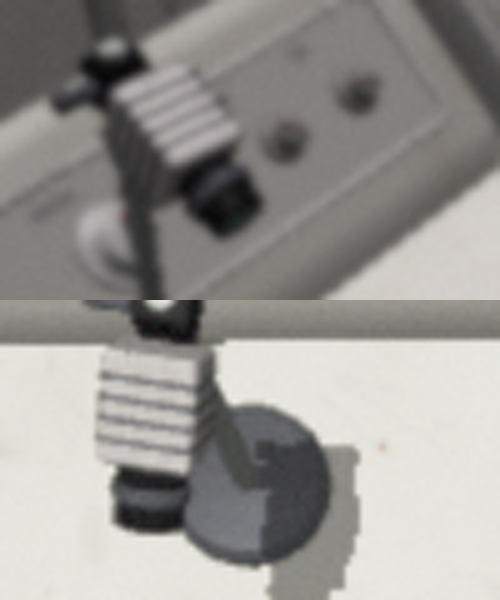

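```bash
python3 - <<'E'
from h import *
np.set_printoptions(precision=1,suppress=True)
a,b=eyes.read_camera("scene"),eyes.read_camera("top")
px=lambda x,y:(88+(y-300)/5-.4,150+x/5-.4)
for l,r,z in(((97,458),(193,470),285),((100,415),(197,430),295),((105,375),(205,390),305)):
    v=atz(b,px(*r),z)-atz(b,px(*l),z);print("psi",np.degrees(np.arctan2(v[0],-v[1])), "mid",atz(b,((px(*l)[0]+px(*r)[0])/2,(px(*l)[1]+px(*r)[1])/2),z))
print("rim",atz(b,px(149,532),279.7)," rodtop",atz(b,px(155,310),332))
foot=np.array([721.5,9.7])
for psi in(-8,-9,-10,-11):
    p=np.radians(psi);L=np.r_[foot-93.3*np.array([np.cos(p),np.sin(p)]),265]
    print(psi,L,"top",proj(b,L),"scene",proj(a,L))
E
```

```text
psi -7.822674180281354 mid [654.8  26.8 285. ]
psi -9.53206731481763 mid [672.   23.6 295. ]
psi -9.270213234973564 mid [688.2  19.  305. ]
rim [623.   25.6 279.7]  rodtop [713.5  14.7 332. ]
-8 [629.1  22.7 265. ] top [133.  181.7] scene [172.8 179.9]
-9 [629.3  24.3 265. ] top [132.9 181. ] scene [173.1 179.4]
-10 [629.6  25.9 265. ] top [132.8 180.3] scene [173.4 178.9]
-11 [629.9  27.5 265. ] top [132.7 179.7] scene [173.6 178.4]
```

```bash
python3 -m inch '[[[-0.01,-0.75,0],0,1],[[-0.01,-0.9,0],0,1],[[-0.01,-0.95,0],0,1],[[-0.01,-0.95,0],0,1],[[-0.01,-0.9,0.1],0,1],[[-0.02,-0.83,0.1],0,1],[[0,0,0.1],1,1],[[0,0,0],1,1],[[0,0,0],1,1],[[0,0,0],1,1]]'; python3 - <<'E'
from h import *
np.set_printoptions(precision=1,suppress=True)
go([522.5,43.3,182.6],-9.5)
a,b=eyes.read_camera("scene"),eyes.read_camera("top")
i=np.vstack([cv2.resize(p["pixels"][r:r+70,c:c+130,::-1],None,fx=4.2,fy=4.2,interpolation=cv2.INTER_CUBIC) for p,r,c in((a,145,145),(b,100,120))]);cv2.imwrite("pics/c5.png",i)
for n,x in(("s",a),("t",b)):
  for o in("terminal_tips","capacitor"): print(n,o,[(np.array(d["centre"]).round(1),round(d["score"],2)) for d in eyes.spot_point(o,x)[:4]])
E
```

```text
t: 24.1
eef_pos: [479.0, 46.2, 180.5]
tcp_rot: [3.142, -0.0, -0.168]
ft_force: [0.6, 0.0, -1.5]
opening: 0.436
grip_force: 30.0
t 24.1 pos [479.   46.2 180.5] yaw -9.63 units [ 0.7 -0.1 -0. ] turn -0.025 F [ 0.6  0.  -1.5] open 0.436 grip 30.0 j6 1.7
s terminal_tips [(array([244.1, 260.4]), 0.96), (array([207.5, 211. ]), 0.88), (array([167.9, 231.9]), 0.68)]
s capacitor [(array([176.7, 266.6]), 0.7), (array([258.6, 233.1]), 0.67), (array([227.8, 238.8]), 0.62)]
t terminal_tips [(array([182., 365.]), 0.93), (array([110.8, 323.2]), 0.85), (array([207. , 232.6]), 0.72)]
t capacitor [(array([221.8, 339.9]), 0.73), (array([149.9, 336. ]), 0.72), (array([204.9, 200.9]), 0.67)]
```

View pics/c5.png

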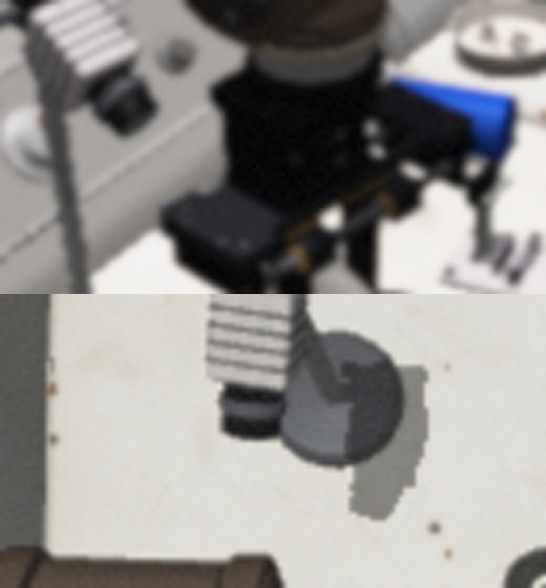

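```bash
python3 - <<'E'
from h import *
np.set_printoptions(precision=1,suppress=True)
s=env.state();T=s["eef_pos"];y=s["tcp_rot"][2];ex=np.array([np.cos(y),np.sin(y),0]);n=np.array([-np.sin(y),np.cos(y),0])
def inpl(p,rc):
    o,d=ray(p,rc);X=o+d*((T-o)@n)/(d@n);return np.array([(X-T)@ex,X[2]-T[2]])
for k in range(3):
    a=eyes.read_camera("scene")
    for o in("terminal_tips","capacitor"):
        for d in eyes.spot_point(o,a):
            q=inpl(a,d["centre"])
            if abs(q[0])<80 and abs(q[1])<90: print(o,round(d["score"],2),np.array(d["centre"]),"plane(x,z rel TCP)",q)
print("pred tip",proj(a,T+ex*42.4+[0,0,17.9+24.5]),"pred base",proj(a,T-ex*34.6+[0,0,17.9-20]))
for d in eyes.cut_out("capacitor",a):
    c=d["centre"]
    if abs(c[0]-215)<30 and abs(c[1]-225)<30: print("mask",round(d["score"],2),d["mask"].sum(),c)
cv2.imwrite("pics/c6.png",cv2.resize(a["pixels"][185:250,180:270,::-1],None,fx=8,fy=8,interpolation=cv2.INTER_CUBIC))
E
```

```text
terminal_tips 0.97 [204.8 209.4] plane(x,z rel TCP) [48.2 33.8]
capacitor 0.87 [228.2 236.4] plane(x,z rel TCP) [-44.5   9.6]
terminal_tips 0.89 [207.1 211. ] plane(x,z rel TCP) [42.8 29.4]
capacitor 0.72 [231.2 237.4] plane(x,z rel TCP) [-47.5   2. ]
terminal_tips 0.9 [204.2 211.7] plane(x,z rel TCP) [39.3 40. ]
capacitor 0.66 [231.7 236.2] plane(x,z rel TCP) [-43.3  -1.9]
pred tip [202.9 210.8] pred base [230.2 233.6]
mask 0.62 405 [224.3, 230.0]
```

View pics/c6.png

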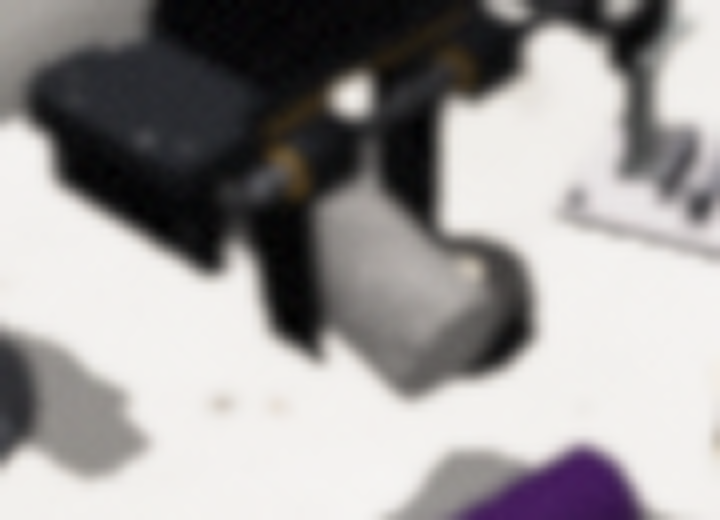

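The can (crop centre about (400,290), i.e. px (221,230)) hangs plain end down, with its silhouette edge running at about 35° in the picture. I'll fit its tilt by silhouette.

```bash
cat > fit.py <<'E'
from h import *
from scipy.optimize import minimize
np.set_printoptions(precision=2,suppress=True)
def cyl(T,y,th,s,dz,dn,p,S=8,r0=0,c0=0,shape=None):
    ex=np.array([np.cos(y),np.sin(y),0]);n=np.array([-np.sin(y),np.cos(y),0]);ez=np.array([0,0,1.])
    ax=ex*np.cos(th)+ez*np.sin(th);up=np.cross(ax,n);up*=np.sign(up[2]);m=T+ez*(17.9+dz)+n*dn+ax*s
    P=[m+ax*k+21*(np.cos(t)*n+np.sin(t)*up) for k in(-40,40) for t in np.linspace(0,6.28,40)]
    q=np.array([proj(p,X) for X in P]);h=cv2.convexHull(np.float32(np.c_[(q[:,1]-c0+.5)*S,(q[:,0]-r0+.5)*S]).round().astype(np.int32))
    return cv2.fillConvexPoly(np.zeros(shape,np.uint8),h,255)
def fit(p,box=(190,245,205,260),show=None):
    st=env.state();T=st["eef_pos"];y=st["tcp_rot"][2];r0,r1,c0,c1=box
    im=p["pixels"][r0:r1,c0:c1].astype(float);S=8;g=im.max(2);sat=np.ptp(im,axis=2)
    lab=np.clip((225-g)/60,0,1)*(g>75)*(sat<35) # can-ness
    val=np.ones(g.shape);bl=g<=75
    rows,cols=np.mgrid[r0:r1,c0:c1]
    val[(bl)&(cols<236)]=0;val[rows<207]=0; val[cv2.dilate((bl&(cols<236)).astype(np.uint8),np.ones((3,3)))>0]=0
    val[(cols>247)|(sat>60)|(cols<217)]=0
    def cost(v,full=False):
        m=cyl(T,y,v[0],v[1],v[2],v[3],p,S,r0,c0,((r1-r0)*S,(c1-c0)*S));m=cv2.resize(m,None,fx=1/S,fy=1/S,interpolation=cv2.INTER_AREA)/255.
        c=(val*(m-lab)**2).sum();return (m,c) if full else c+.02*(v[1]**2+v[2]**2)+.1*v[3]**2
    best=min((minimize(cost,[np.radians(t),0,0,0],method="Nelder-Mead",options=dict(initial_simplex=np.array([[np.radians(t),0,0,0],[np.radians(t+6),0,0,0],[np.radians(t),4,0,0],[np.radians(t),0,4,0],[np.radians(t),0,0,3]]))) for t in(10,20,30,40)),key=lambda r:r.fun)
    print("tilt",np.degrees(best.x[0]),"s,dz,dn",best.x[1:],"cost",best.fun)
    for t in(15,20,25,30,35): print(t,round(min(minimize(lambda w:cost([np.radians(t),*w]),[0,0,0],method="Nelder-Mead",options=dict(initial_simplex=np.array([[0,0,0],[4,0,0],[0,4,0],[0,0,3.]]))).fun,99),2),end="; ")
    print()
    if show:
        m,_=cost(best.x,True);v=np.hstack([lab*val,m*val]);cv2.imwrite(show,cv2.resize((v*255).astype(np.uint8),None,fx=6,fy=6,interpolation=0))
    return best.x
if __name__=="__main__":
    fit(eyes.read_camera("scene"),show="pics/fit1.png")
E
python3 fit.py
```

```text
tilt 11.633662166815427 s,dz,dn [-2.92  2.26 -0.48] cost 112.41278067087931
15 99; 20 99; 25 99; 30 99; 35 99;
```

View pics/fit1.png

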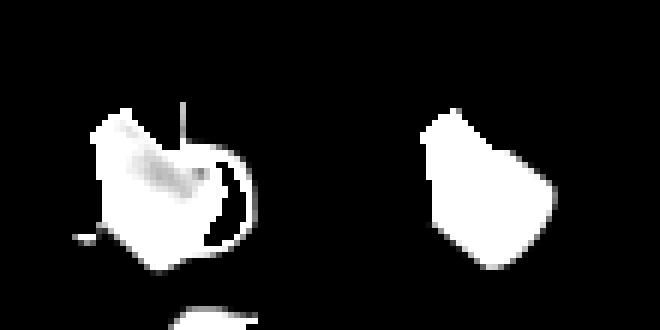

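The plain end overlaps the roller in this view (px cols 236–247), which spoils the fit. I'll move to the target pose, where the background is clean, and fit again.

```bash
python3 -m inch '[[[0.1,-0.02,0],0,1],[[0.15,-0.02,0],0,1],[[0.15,-0.02,0],0,1],[[0.15,-0.02,0],0,1],[[0.1,-0.02,0],0,1],[[0.05,0,0],0,1],[[0,0,0],0,1],[[0,0,0],0,1],[[0,0,0],0,1],[[0,0,0],0,1]]'; sed -i 's/(cols<236)/(cols<231)/g; s/rows<207/rows<197/; s/cols>247)/cols>233)/; s/cols<217)/cols<206)/; s/box=(190,245,205,260)/box=(185,240,195,245)/' fit.py; sed -i 's/\.fun,99)/.fun,999)/; s/round(min(minimize/round((minimize/; s/\.fun,999),2)/.fun),2)/' fit.py; python3 fit.py; python3 - <<'E'
from h import *
np.set_printoptions(precision=1,suppress=True)
go([522.5,43.3,182.6],-9.5)
s=env.state();T=s["eef_pos"];y=s["tcp_rot"][2];ex=np.array([np.cos(y),np.sin(y),0]);n=np.array([-np.sin(y),np.cos(y),0])
for k in range(4):
    a=eyes.read_camera("scene")
    for o in("terminal_tips","capacitor"):
        for d in eyes.spot_point(o,a):
            oo,dd=ray(a,d["centre"]);X=oo+dd*((T-oo)@n)/(dd@n);q=np.array([(X-T)@ex,X[2]-T[2]])
            if abs(q[0])<80 and abs(q[1])<90: print(o,round(d["score"],2),np.array(d["centre"]),q)
g=a["pixels"].max(2)[195:235,200:238]
for r in g[::1]: print("".join("#" if v<75 else "." if v>215 else "+" if v>165 else "o" for v in r))
E
```

```text
t: 26.2
eef_pos: [521.2, 45.2, 180.5]
tcp_rot: [3.142, -0.0, -0.165]
ft_force: [0.3, -0.9, -1.1]
opening: 0.436
grip_force: 30.0
tilt 23.464627298427118 s,dz,dn [-5.12  4.68 -1.41] cost 70.58018556668044
15 72.55; 20 71.04; 25 70.67; 30 71.82; 35 73.91; 
t 26.25 pos [521.3  45.2 180.5] yaw -9.47 units [ 0.  0. -0.] turn 0.007 F [-0.6  0.3 -1.3] open 0.435 grip 30.0 j6 1.7
terminal_tips 0.93 [200.6 198.7] [39.5 33.8]
capacitor 0.92 [256.5 233.8] [-78.9 -82.8]
capacitor 0.85 [223.5 224.1] [-50.3   8.2]
terminal_tips 0.84 [199.  195.2] [52.9 32.3]
capacitor 0.68 [257.2 232.8] [-75.1 -87.5]
capacitor 0.58 [223.5 223.7] [-48.8   7.4]
terminal_tips 0.86 [198.4 200.5] [31.4 44.4]
capacitor 0.83 [257.8 234.1] [-79.8 -86.7]
capacitor 0.56 [224.  223.8] [-49.1   6. ]
terminal_tips 0.72 [197.4 194.8] [53.9 36.8]
capacitor 0.71 [224.1 221.8] [-41.8   1.7]
capacitor 0.63 [256.5 231.5] [-70.4 -88.1]
#####################o+...............
###########ooo#######o+...............
#o########oooo#######o+...............
ooo#######oo+o#######o................
ooo#######oo+o######o+................
ooo###
[... 658 characters left out ...]
######ooooooooooooo++ooooooooo#oo++++
o######oooooooooooooooooooooo###o+++++
o######ooooooooooooooooooooo####o+++++
oo#####ooooooooooooooooooooo####oo++++
+ooo##oooooooooooooooooooooo#####ooooo
..+oooo+++oooooooooooooooooo######oooo
...++oo+..+ooooooooooooooooo##########
.....++....+oooooooooooo+++o##########
............+oooooooooo++.+o##########
.............+oooooooo++..+o##########
..............++ooooo+....+o##########
................+o+++......+o#########
...........................+oo########
............................+oo#######
.............................++oooo###
................................++oooo
......................................
......................................
```

```bash
python3 - <<'E'
s=open('fit.py').read()
s=s.replace("lab=np.clip((225-g)/60,0,1)*(g>75)*(sat<35) # can-ness","lab=np.clip((228-g)/26,0,1)")
i=s.index("    val[(bl)");j=s.index("    def cost")
s=s[:i]+"""    occ=cv2.dilate((bl&(cols<226)).astype(np.uint8),np.ones((5,5)))>0
    val[occ|(rows<205)|(rows>232)|(cols<208)|(cols>229)]=0;val[(cols>=227)&(rows>=212)]=0
"""+s[j:]
s=s.replace(".02*(v[1]**2+v[2]**2)+.1*v[3]**2",".01*(v[1]**2+v[2]**2)+.03*v[3]**2")
s=s[:s.index("if __name__")]+"""if __name__=="__main__":
    for k in range(3): fit(eyes.read_camera("scene"))
"""
open('fit.py','w').write(s)
E
python3 fit.py; python3 - <<'E'
from h import *
s=env.state();T=s["eef_pos"];y=s["tcp_rot"][2];a=eyes.read_camera("scene")
for th in(15,20,25,30):
    t=np.radians(th);ax=np.array([np.cos(y)*np.cos(t),np.sin(y)*np.cos(t),np.sin(t)]);m=T+[0,0,17.9]
    v=proj(a,m-40*ax)-proj(a,m+40*ax);print(th,np.degrees(np.arctan2(v[0],v[1])).round(1),v.round(1))
E
```

```text
tilt 13.956811171205809 s,dz,dn [-3.22  0.45 -0.55] cost 5.811283480517032
15 6.16; 20 6.56; 25 7.94; 30 9.43; 35 11.62; 
tilt 14.314114250831512 s,dz,dn [-3.26  0.5  -0.61] cost 5.89349158445712
15 5.93; 20 6.59; 25 7.88; 30 9.4; 35 11.72; 
tilt 13.194789565137608 s,dz,dn [-2.51 -0.63 -0.63] cost 5.864856382754882
15 6.04; 20 6.7; 25 8.04; 30 9.61; 35 11.82; 
15 41.5 [19.2 21.7]
20 44.6 [21.  21.3]
25 47.5 [22.6 20.7]
30 50.2 [24.1 20. ]
```

```bash
python3 -m inch '[[[0.17,0.75,0],0,1],[[0.17,0.9,0],0,1],[[0.17,0.9,0],0,1],[[0.17,0.9,0],0,1],[[0.17,0.9,0],0,1],[[0.163,0.76,0],0,1],[[0,0,0.2],-1,1],[[0,0,0.3],-1,1],[[0,0,0.3],-1,1],[[0,0,0.3],-1,1]]'; python3 -c "
from h import *
go([530.6,-267.5,71.5],10.4)"
```

```text
t: 28.3
eef_pos: [530.8, -267.3, 113.8]
tcp_rot: [3.141, -0.0, 0.187]
ft_force: [-0.6, 0.1, -1.8]
opening: 0.436
grip_force: 30.0
t 28.3 pos [ 530.8 -267.3  113.8] yaw 10.69 units [-0.004  0.002  0.705] turn 0.058 F [-0.6  0.1 -1.8] open 0.436 grip 30.0 j6 0.81
```

```bash
python3 -m inch '[[[0,0,0.2],0,1],[[0,0,0.2],0,1],[[0,0,0.1],0,1],[[0,0,0],0,1],[[0,0,0],0,1],[[0,0,0],0,1],[[0,0,0],0,1],[[0,0,0.04],0,1],[[0,0,0],0,1],[[0,0,0],0,1]]'; python3 -c "
from h import *
go([530.6,-267.5,71.5],10.4)"
```

```text
t: 29.55
eef_pos: [530.8, -267.3, 82.0]
tcp_rot: [3.142, 0.0, 0.184]
ft_force: [-0.1, 0.7, -1.8]
opening: 0.435
grip_force: 30.0
t 29.55 pos [ 530.8 -267.3   82. ] yaw 10.53 units [-0.005  0.003  0.175] turn 0.026 F [-0.1  0.7 -1.8] open 0.435 grip 30.0 j6 0.81
```

```bash
python3 -m inch '[[[0,0,0.02],0,1],[[0,0,0.02],0,1],[[0,0,0.01],0,1],[[0,0,0],0,1],[[0,0,0],0,1],[[0,0,0],0,1],[[0,0,0],0,1],[[0,0,0],0,1],[[0,0,0],0,1],[[0,0,0],0,1]]'; python3 -c "
from h import *
go([530.6,-267.5,71.5],10.4)"
```

```text
t: 30.8
eef_pos: [530.9, -267.3, 79.1]
tcp_rot: [3.141, -0.0, 0.184]
ft_force: [-0.0, -0.3, -2.4]
opening: 0.435
grip_force: 30.0
t 30.8 pos [ 530.9 -267.3   79.1] yaw 10.53 units [-0.005  0.003  0.126] turn 0.027 F [-0.  -0.3 -2.4] open 0.435 grip 30.0 j6 0.81
```

```bash
python3 -m inch '[[[0,0,0.02],0,1],[[0,0,0.02],0,1],[[0,0,0.01],0,1],[[0,0,0],0,1],[[0,0,0],0,1],[[0,0,0],0,1],[[0,0,0],0,1],[[0,0,0],0,1],[[0,0,0],0,1],[[0,0,0],0,1]]'; python3 -c "
from h import *
go([530.6,-267.5,71.5],10.4)"
```

```text
t: 32.05
eef_pos: [531.0, -267.4, 76.5]
tcp_rot: [3.141, -0.0, 0.184]
ft_force: [-2.1, 0.4, 5.1]
opening: 0.44
grip_force: 30.0
t 32.05 pos [ 531.  -267.4   76.5] yaw 10.53 units [-0.006  0.     0.084] turn 0.026 F [-2.1  0.4  5.1] open 0.44 grip 30.0 j6 0.81
```

```bash
python3 -m inch '[[[0,0,0.04],0,1],[[0,0,0.045],0,1],[[0,0,0.045],0,1],[[0,0,0.045],0,1],[[0,0,0],0,1],[[0,0,0],0,1],[[0,0,-0.3],0,1],[[0,0,-0.5],0,1],[[0,0,-0.6],0,1],[[0,0,-0.5],0,1]]'; python3 -c "
from h import *
go([521.3,45.2,180.5],-9.5)"
```

```text
t: 33.3
eef_pos: [531.1, -267.2, 181.9]
tcp_rot: [3.141, -0.001, 0.184]
ft_force: [-0.9, -0.9, -2.2]
opening: 0.438
grip_force: 30.0
t 33.3 pos [ 531.1 -267.2  181.9] yaw 10.53 units [ 0.792 -5.149  0.019] turn 4.007 F [-0.9 -0.9 -2.2] open 0.438 grip 30.0 j6 0.81
```

```bash
python3 -m inch '[[[0.13,-0.75,0],0,1],[[0.13,-0.9,0],0,1],[[0.13,-0.95,0],0,1],[[0.13,-0.95,0],0,1],[[0.13,-0.9,0],0,1],[[0.14,-0.7,0],0,1],[[0,0,0.02],1,1],[[0,0,0],1,1],[[0,0,0],1,1],[[0,0,0],1,1]]'; python3 fit.py;  python3 - <<'E'
from h import *
np.set_printoptions(precision=1,suppress=True)
go([521.3,45.2,180.5],-9.5)
s=env.state();T=s["eef_pos"];y=s["tcp_rot"][2];ex=np.array([np.cos(y),np.sin(y),0]);n=np.array([-np.sin(y),np.cos(y),0])
A=[]
for k in range(6):
    a=eyes.read_camera("scene");w=[]
    for o in("terminal_tips","capacitor"):
        for d in eyes.spot_point(o,a):
            oo,dd=ray(a,d["centre"]);X=oo+dd*((T-oo)@n)/(dd@n);q=np.array([(X-T)@ex,X[2]-T[2]])
            if abs(q[0])<70 and abs(q[1])<70: w.append(np.r_[d["centre"],q]);break
    if len(w)==2:A.append(np.r_[w[0],w[1]])
A=np.array(A);print(A.shape,A.mean(0),A.std(0));v=A.mean(0);print(np.degrees(np.arctan2(v[3]-v[7],v[2]-v[6])))
g=a["pixels"].max(2)[195:240,198:238]
for r in g[::1]: print("".join("#" if v<75 else "." if v>215 else "+" if v>165 else "o" for v in r))
E
```

```text
t: 34.55
eef_pos: [521.1, 45.4, 179.2]
tcp_rot: [-3.141, -0.001, -0.168]
ft_force: [-0.2, -0.9, -1.3]
opening: 0.434
grip_force: 30.0
tilt 34.826178121355625 s,dz,dn [-4.26  1.88 -2.57] cost 7.094807420809385
15 14.04; 20 11.25; 25 9.21; 30 7.56; 35 7.03; 
tilt 37.00259667274699 s,dz,dn [-5.69  2.92 -2.87] cost 7.371541134095762
15 15.27; 20 12.01; 25 10.44; 30 8.82; 35 7.55; 
tilt 37.07509922435326 s,dz,dn [-5.    2.04 -3.22] cost 7.0061172753691565
15 13.84; 20 11.31; 25 9.65; 30 7.75; 35 7.34; 
t 34.7 pos [521.1  45.3 179. ] yaw -9.38 units [ 0.  0. -0.] turn 0.025 F [-0.  -0.4 -1.8] open 0.435 grip 30.0 j6 1.69
(6, 8) [198.2 197.   45.2  40.  225.5 221.2 -39.   -2.6] [1.4 1.  4.1 5.2 1.4 1.6 6.1 6.3]
26.86572380641329
#######################o+...............
#######################o+...............
#############ooo#######o+...............
############oooo#######o+...............
##ooo#######oooo#######o+...............
##ooo########ooo#######o+...............
#ooooo######oooo#######o+...............
#o##o######ooooo#######o+...............
##########ooooooo######o+...............
[... 776 characters left out ...]
ooo
....++oooo++oooooooooooooooooo##########
......+oo+.+oooooooooooooo+++o##########
........+...+oooooooooooo++.+o##########
.............+oooooooooo++..+o##########
..............+oooooooo+....+o##########
...............+ooooo++......+o#########
...............+oooo+........+oo########
................++++..........+oo#######
................................+ooooo#o
..................................++oooo
........................................
........................................
.........+..............................
...........................++++++.......
..........................+ooooo++++....
.........................+ooooooooo++++.
+.......................+ooooooooooooo++
```

```bash
sed -e 's/+.03\*v\[3\]\*\*2/+3*(v[3]-DN)**2/' -e 's/\[np.radians(t),0,0,3\]/[np.radians(t),0,0,-3]/' fit.py > fit2.py; python3 - <<'E'
import fit2
from h import *
p=eyes.read_camera("scene")
for fit2.DN in(0,-1,-2): fit2.fit(p)
E
```

```text
tilt 33.23250869895342 s,dz,dn [-7.05  5.96 -0.05] cost 6.9308770269237705
15 12.17; 20 9.68; 25 8.42; 30 7.47; 35 7.08; 
tilt 32.649046401909146 s,dz,dn [-5.26  3.77 -1.05] cost 6.976697294267373
15 12.4; 20 10.12; 25 8.57; 30 7.45; 35 6.74; 
tilt 32.784031265286956 s,dz,dn [-3.86  1.46 -1.98] cost 6.6903687568753245
15 12.64; 20 10.15; 25 8.41; 30 7.29; 35 6.75;
```

```bash
python3 -m inch '[[[0.038,0.025,-0.05],0.02,1],[[0,0,0],0,1],[[0,0,0],0,1],[[0,0,0],0,1],[[0,0,0],0,1],[[0,0,0],0,1],[[0,0,0],0,1],[[0,0,0],0,1],[[0,0,0],0,1],[[0,0,0],0,1]]'; python3 - <<'E'
from h import *
np.set_printoptions(precision=1,suppress=True)
go([523.1,43.5,182],-9.5);print(env.state()["qvel"])
a=[];tt=[];hh=[]
for k in range(6):
    p=eyes.read_camera("scene")
    for d in eyes.spot_point("camera_head",p)[:1]: hh.append(d["centre"])
    for d in eyes.spot_point("terminal_tips",p):
        if abs(d["centre"][0]-198)<10 and abs(d["centre"][1]-197)<10: tt.append(d["centre"])
hh=np.mean(hh,0);tt=np.mean(tt,0);print("lens px",hh,"tips px",tt)
psi=np.radians(-9.5);dv=np.array([np.cos(psi)*.866,np.sin(psi)*.866,.5])
o,d=ray(p,hh);L=o+d*((np.array([630.3,26,265])-o)@d);print("lens used",L)
for k in(60,70,80,90,100): print(k,proj(p,L-dv*k))
q=eyes.read_camera("top")
for n,x in(("s",p),("t",q)):
    for o in("solder_spool","drum_roller","orange_stubby","terminal_clamp_grip","base_clamp_grip"): print(n,o,[(np.array(d["centre"]),round(d["score"],2)) for d in eyes.spot_point(o,x)[:2]])
E
```

```text
t: 36.9
eef_pos: [523.0, 43.3, 181.3]
tcp_rot: [3.142, -0.0, -0.167]
ft_force: [0.6, 0.6, -1.6]
opening: 0.433
grip_force: 30.0
t 36.9 pos [523.   43.3 181.3] yaw -9.57 units [ 0. -0. -0.] turn -0.014 F [ 0.6  0.6 -1.6] open 0.433 grip 30.0 j6 1.69
[ 0.  0.  0.  0.  0. -0.]
lens px [172.7 177.1] tips px [195.2 197.2]
lens used [633.7  28.  266.7]
60 [190.2 191.6]
70 [193.1 194. ]
80 [196.1 196.5]
90 [199.  198.9]
100 [202.  201.4]
s solder_spool [(array([243. , 274.8]), 0.86)]
s drum_roller [(array([228.8, 232.8]), 0.64)]
s orange_stubby [(array([246.9, 300.8]), 0.7)]
s terminal_clamp_grip [(array([186.1, 259.9]), 0.41)]
s base_clamp_grip []
t solder_spool [(array([220. , 253.9]), 0.63)]
t drum_roller [(array([170.9, 250.7]), 0.76)]
t orange_stubby [(array([245.1, 259.6]), 0.88), (array([131.2, 179.7]), 0.38)]
t terminal_clamp_grip [(array([169.1, 290.7]), 0.43)]
t base_clamp_grip [(array([212.4, 302.5]), 0.51)]
```

The tips sit within about 1 px of where they should be 80 mm from the lens. Before handing in I'll check that both clamps are still fully open.

```bash
python3 - <<'E'
from h import *
b=eyes.read_camera("top")
for nm,(r,c) in {"term":(169,291),"base":(212,301)}.items():
    g=b["pixels"].max(2);m=np.zeros(g.shape,bool);m[r-9:r+9,c-11:c+11]=g[r-9:r+9,c-11:c+11]<70
    n,l,s,ce=cv2.connectedComponentsWithStats(m.astype(np.uint8));m=l==1+np.argmax(s[1:,4])
    w=np.array([atz(b,q,82)[:2] for q in np.argwhere(m)]);ev,V=np.linalg.eigh(np.cov(w.T));v=V[:,1]*np.sign(V[1,1])
    print(nm,m.sum(),w.mean(0).round(1),"angle rel cradle rad",(np.arctan2(v[1],v[0])-np.radians(10.3)).round(2),np.sqrt(12*ev).round(1))
E
```

```text
term 37 [ 567.5 -257.1] angle rel cradle rad 1.47 [ 9.1 33.5]
base 31 [ 446.4 -279.4] angle rel cradle rad 1.37 [ 7.8 32.3]
```

Both clamps read 1.4 rad within measuring error, which is their stop, and the bystanders are where they were. Handing in.

```bash
python3 -c "
from cell import env
print(env.job_done())"
```

```text
the job is handed in; nothing more can be done
None
```

I turned both clamps to their stops in the order asked and handed the job in (at about 37 of 58 s) with the capacitor held still about 8 cm in front of the lens; its tilt, set by pivoting it in the fingers against the terminal clamp's bar, measured 27–33° against the wanted 30°.

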